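# Lock the setting nut on the breaker plate

### The job

On the threaded stud of the grey breaker plate, run the dark steel lock nut down (clockwise seen from above) onto the brass setting nut and tighten it against it to about 0.6 N m, so that it stays jammed when you let go. Do not wrench the brass nut round by overtightening, and leave the spare breaker and the things on the red cabinet where they are.

Things in the scene. Friction and masses are not known exactly. Their poses are not given: they have to be found in the camera images.
- plate: Grey steel plate fixed to the counter, 100 mm (x) by 230 mm (y) by 8 mm. Origin on the counter straight under its upright threaded stud (20 mm diameter, top 82 mm above the counter); z up. The plate runs from y = -50 to +180 mm. Two fixed white breakers, 81 mm high, stand on it at y = 95 to 175 mm, x = -21 to +17 mm.
- lock_nut: Dark steel hex nut, 32 mm across flats (37 mm across corners), 20 mm tall, on the stud above the brass nut. Origin at its centre, half-way up; z up; its x axis is square to a flat (flats face every 60 deg from it; a yellow dash on its top lies along +x). Captive: it only turns on a right-handed thread and sinks 1.27 mm per rad turned clockwise seen from above. The stud stands 13 to 21 mm above it.
- lock_under (a point): Centre of the lock nut's underside, 10 mm under its centre. Turning the nut freely takes about 0.14 N m and it stays where left. It meets the brass nut after 2 to 5.2 rad and is home 0.6 rad later, with little more torque; from there the torque climbs steeply, by about 3 N m per rad, as the stud gives in its rubber bush. Stop at 0.5 to 0.9 N m in all.
- set_nut: Smaller brass hexagon nut, 26 mm across flats (30 mm across corners), 12 mm tall, fast on the same stud, below the lock nut. Origin at its centre, half-way up, 36 mm above the counter. Stud and brass nut turn a little in a rubber bush: still below 0.2 N m, then 3 N m per rad; 0.6 N m turns them 0.13 rad, and 1.2 N m is too much.
- set_corner (a point): Point on one flat of the brass nut, 13 mm from the axis, half-way up.
- cabinet: Red metal drawer cabinet fixed on the counter at the robot's right, 240 mm (x) by 260 mm (y) by 200 mm tall, drawers towards the robot, the top one a little open. Origin under its centre.
- spare_center (a point): Loose white spare breaker standing on the counter, 18 mm by 80 mm by 66 mm tall, toggle up; point at its centre, 30 mm above the counter.
- bulb: White plastic dome bulb standing on its dome on the cabinet, 60 mm diameter, 90 mm tall. Origin under its centre.
- torch: Silver aluminium torch standing on its head on the cabinet, 40 mm diameter, 120 mm tall. Origin under its centre.
- bulb_gripper: Black hard silicone bulb gripper, a cone on the cabinet, 68 mm diameter, 60 mm tall. Origin under its centre.
Mind the look-alikes: they are no part of the job. There is more than one size of the plate; the one meant has the size given above.

How it is judged (in metres and radians):
On the way:
1. the lock nut is pulled up tight: over about 0.4 N m, so that the brass nut gives by 0.8 mm at its flat (distance of set_corner from where it was at the start of the episode above 0.0008 m), for 0.1 s.
At the end, for the whole second after the job is handed in: The lock nut is at rest, jammed against the brass nut: the two press on each other with more than 14 N with nobody holding the nut (contact force between lock_nut and set_nut above 14 N and angular speed of lock_nut below 0.05 rad/s); the robot touches nothing.
It fails at once if overtightened: the brass nut is wrenched round by more than 4.5 mm at its flat (over about 1.2 N m) (distance of set_corner from where it was at the start of the episode above 0.0045 m).
It fails at once if the spare breaker or a thing on the cabinet is moved by more than 20 mm (distance of any of spare_center, bulb, torch, bulb_gripper from where it was at the start of the episode above 0.02 m).
It also fails if it takes over 72 s, if anything falls off the work surface, if the arm or the gripper's body presses on something with over 40 N, if the wrist force passes 120 N, or if a joint passes its speed limit or range.

### The arm

A 6-joint arm with a two-finger parallel gripper is mounted at the origin on the work surface. World frame = base frame: x ahead of the robot, y to its left, z up, the work surface at z = 0. Lengths are in mm, angles in rad, forces in N, time in s.
With the tool pointing down it reaches from about 350 to 975 mm from the base axis. Payload 7.1 kg.
Tool frame: the origin (TCP) lies at the very end of the fingers, on their centre line; the grasp point (between the pads) lies 19 mm behind it (ctrl.pinch_z is the distance from the TCP to the grasp point, in mm); z points along the fingers, y is the direction in which the jaws open and shut (so a half turn about z gives the same grasp; the last joint's range is limited). The gripper opens to 88 mm and grips with 3 to 60 N. Pads are 20 mm wide; open, the fingers measure 115 mm over their backs; the gripper's body (75 mm by 178 mm) begins 61 mm behind the grasp point.
Start: joints at [-1.199, 0.423, 1.63, -0, 1.089, -0.019], TCP at [238.096, -577.854, 222.675] pointing down, gripper open.
Joint ranges: [-3, 3], [-0.9, 2.11], [0.09, 2.58], [-1.31, 4.45], [0.11, 2.69], [-2.54, 2.54]. Speed limits (rad/s): [2.39, 2.39, 3.01, 3.14, 3.14, 3.14].

### API

Orientations are given as a rotation vector (axis times angle).
In Python, from workcell import ctrl gives the robot as it stands.
- The arm moves only by the shell command python3 -m inch 'ROWS' [OPENING]. ROWS is JSON, a list of rows, each an object with "xyz": the shift along the tool's x, y, z in cm, a list of three; "spin": the turn about the tool's z in degrees. A call has 1 to 20 rows; each row is the pose to reach, as a shift and turn from the pose measured when the call began, along the tool's axes at that moment; what a row does not reach only later rows make up. A row lasts 1/10 s, in which the tool goes at most 50 mm and 8.59 degrees, less where a joint would pass 70% of its speed; a pose out of reach is approached as far as the arm can. A call with a gripper value outside its range is refused whole. OPENING is the closure, from 0 (fully open) to 1 (shut), set as the call begins (- or left out, the last holds). The fingers move at their own pace and stop on an object; the grip force is fixed at half the most. Time passes only in rows, so rows that repeat a pose let the fingers close. It gives the time, the measured TCP pose, the force and the opening at its end, in the units of the state.
- ctrl.get_obs(): the state, without advancing time (a new reading comes with each control period).
- ctrl.get_image(name): name is "scene" or "side" or "wrist"; returns the picture (384x512x3 uint8, red, green, blue); there is no depth.
- ctrl.camera_info(name): a dict with "camera_matrix" (3x3 intrinsics, pixels), "k1" (the pictures are not rectified: a ray, as slopes to the right and down, at radius r is drawn at 1 + k1 r^2 times it, then the intrinsics apply), "R" (3x3) and "t" (3): a world point X has camera coordinates R X + t; the wrist camera has in their place "hand_eye" (4x4, takes a point from camera to tool coordinates, whose origin is the TCP and whose axes are the flange's). Camera axes: x right, y down, z forward; pixel columns grow to the right and rows downward; lengths in mm; the calibration is good to about 2 mm. A picture is of the moment at which its call begins: read the wrist's pose just before it. camera_info takes no time and is no camera call.
- ctrl.close_job(): hands the job in, once; it reports no verdict.
The state is a dict: "t": time; "qpos": joint angles; "qvel": joint speeds; "joint_torque": joint torques, N m; "ee_pos": TCP position; "orientation": TCP orientation; "ft_force": force on the tool from outside, world axes, zero at the start; "moment": the same for the moment, N m; "width": finger opening in mm.
Only numpy, scipy, OpenCV 4.12 (cv2) and the standard library are available. Lean on these libraries where they do the work, as an engineer would, in place of code of your own. Each camera call takes 0.05 s, during which the arm holds its last target. There are 200 camera calls.

## Working session

There is one attempt and no reset: what is moved stays moved. The work goes in short steps, Python scripts to look and compute and a shell command to move; the robot and the scene stay as the last step left them, time stands still between calls to the robot, and variables do not carry over. Pictures are saved under pics/ and viewed, about 8 in all and at most 12, crops included, and the job is handed in when it is done.

```bash
mkdir -p pics; ls
cat > h.py <<'E'
import numpy as np, cv2
from scipy.spatial.transform import Rotation as Rot
from workcell import ctrl
def cam(name, obs=None):
    i=ctrl.camera_info(name); K=np.array(i["camera_matrix"]); k1=i["k1"]
    if "R" in i: return K,k1,np.array(i["R"]),np.array(i["t"]).ravel()
    o=obs or ctrl.get_obs(); T=np.eye(4); T[:3,:3]=Rot.from_rotvec(o["orientation"]).as_matrix(); T[:3,3]=o["ee_pos"]
    M=np.linalg.inv(T@np.array(i["hand_eye"])); return K,k1,M[:3,:3],M[:3,3]
def proj(c,X):
    K,k1,R,t=c; p=R@np.array(X,float)+t; s=p[:2]/p[2]; s=s*(1+k1*(s@s)); return K[:2,:2]@s+K[:2,2]
def ray(c,uv):
    K,k1,R,t=c; d=np.linalg.solve(K[:2,:2],np.array(uv,float)-K[:2,2]); s=d.copy()
    for _ in range(20): s=d/(1+k1*(s@s))
    return -R.T@t, R.T@np.r_[s,1]
def onz(c,uv,z):
    o,d=ray(c,uv); return o+d*(z-o[2])/d[2]
def save(name,fn,crop=None,sc=1):
    im=ctrl.get_image(name)[:,:,::-1].copy(); cv2.imwrite("pics/raw_"+fn,im)
    if crop: a,b,c,d=crop; im=im[b:d,a:c]
    if sc!=1: im=cv2.resize(im,None,fx=sc,fy=sc,interpolation=cv2.INTER_CUBIC)
    cv2.imwrite("pics/"+fn,im)
E
python3 - <<'E'
from h import *
o=ctrl.get_obs(); print({k:np.round(v,3).tolist() for k,v in o.items()})
save("scene","s1.png",sc=1.5); save("side","d1.png",sc=1.5)
for n in ("scene","side"): 
    c=cam(n); print(n,-c[2].T@c[3])
print(ctrl.camera_info("wrist")["hand_eye"])
E
```

```text
pics
{'t': 0.0, 'qpos': [-1.199, 0.424, 1.631, 0.0, 1.089, -0.019], 'qvel': [0.001, 0.0, 0.001, 0.002, -0.0, -0.001], 'joint_torque': [0.001, -54.462, -27.367, 0.065, 0.023, -0.0], 'ee_pos': [237.909, -577.336, 221.887], 'orientation': [-3.08, -0.61, 0.0], 'ft_force': [0.534, -0.43, 0.102], 'moment': [0.013, -0.013, 0.075], 'width': 88.072}
scene [1109.76639564  464.97562479  688.25266717]
side [387.26731608 510.31098114 631.9529175 ]
[[ 7.69179599e-04 -9.52691197e-01 -3.03938960e-01  8.33849489e+01]
 [ 9.99999655e-01  6.37097560e-04  5.33732487e-04  7.41063949e-01]
 [-3.14843472e-04 -3.03939265e-01  9.52691358e-01 -1.62771119e+02]
 [ 0.00000000e+00  0.00000000e+00  0.00000000e+00  1.00000000e+00]]
```

View pics/s1.png

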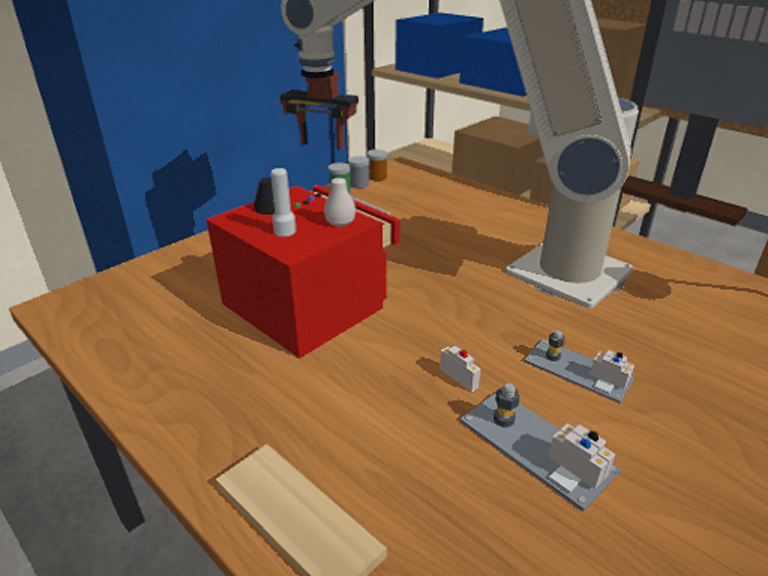

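View pics/d1.png

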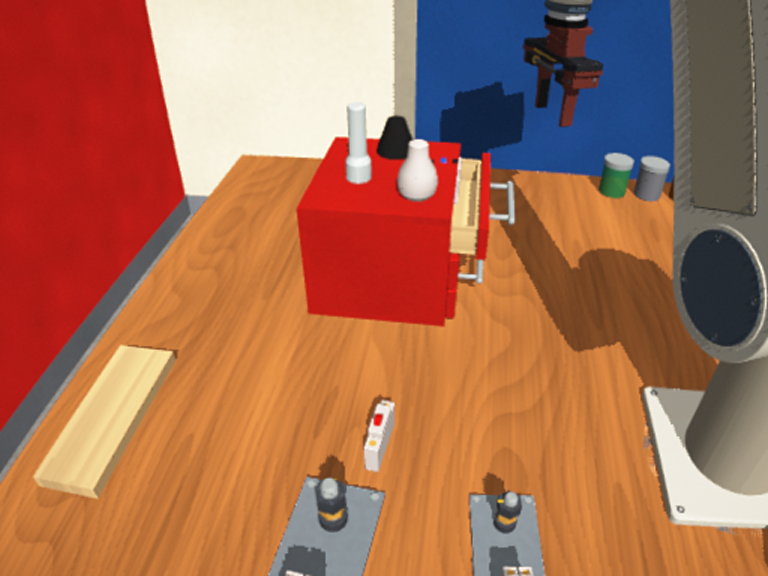

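Two plates look alike. In the scene view (enlarged pixels) the near one has its stud at (508,388) and corners around (463,420) to (618,468). The far, smaller one has its stud at (557,335). The spare breaker is at (460,367), the cabinet at (300,270). I'll measure both plates and take one close crop.

Run:
```python
from h import *
cs,cd=cam("scene"),cam("side")
def tri(a,b):
    o1,d1=ray(cs,np.array(a)/1.5);o2,d2=ray(cd,np.array(b)/1.5)
    s=np.linalg.lstsq(np.c_[d1,-d2],o2-o1,rcond=None)[0]; p,q=o1+d1*s[0],o2+d2*s[1]; return ((p+q)/2).round(1),np.linalg.norm(p-q).round(1)
print("near stud",tri((508,387),(330,483)),"far stud",tri((557,334),(511,496)))
for n,z,ps in (("near",8,[(461,420),(495,392),(618,468),(585,504)]),("far",6,[(526,359),(549,339),(633,385),(621,399)])):
    P=[onz(cs,np.array(p)/1.5,z) for p in ps]; print(n,np.round(P,0).tolist(),[round(np.linalg.norm(P[i]-P[i-1])) for i in range(4)])
print("stud@82",onz(cs,np.array((508,386))/1.5,82),onz(cd,np.array((330,483))/1.5,82))
print("spare",onz(cs,np.array((460,352))/1.5,63),onz(cd,np.array((379,420))/1.5,63))
im=cv2.imread("pics/raw_s1.png")[245:345,295:425]; a=cv2.resize(im,None,fx=5,fy=5,interpolation=cv2.INTER_CUBIC); cv2.imwrite("pics/c1.png",a)
```

```text
near stud (array([505.4, 151.3,  75.8]), np.float64(1.1)) far stud (array([307.6, 128.7,  56.3]), np.float64(2.2))
near [[556.0, 105.0, 8.0], [464.0, 108.0, 8.0], [474.0, 334.0, 8.0], [565.0, 327.0, 8.0]] [222, 91, 226, 91]
far [[351.0, 99.0, 6.0], [269.0, 100.0, 6.0], [283.0, 274.0, 6.0], [331.0, 273.0, 6.0]] [176, 82, 175, 47]
stud@82 [509.9044064  153.83062352  82.        ] [504.09823602 154.68276948  82.        ]
spare [475.88381458  37.00377469  63.        ] [468.18604274  44.81743995  63.        ]
```

View pics/c1.png

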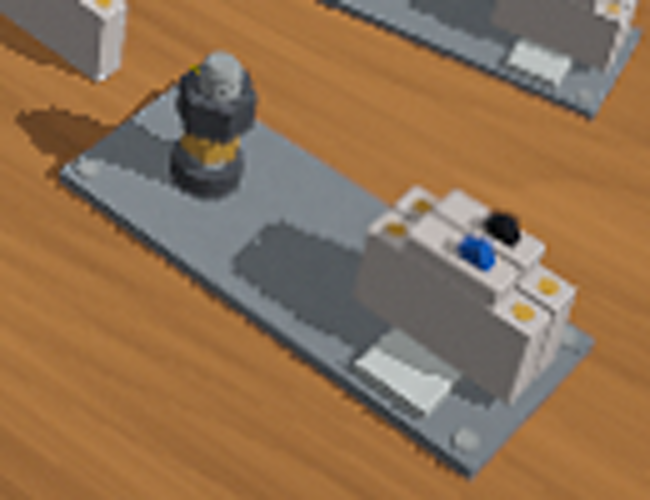

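Near plate measures about 226 × 91 mm (given 230 × 100), and its stud triangulates near (507,153), so it is the right one. The far plate comes out about 175 × 82 mm. The crop shows the dark nut, a brass nut under it and a yellow dash at about (195,68). I'll work out a path that clears the cabinet.

```bash
cat >> h.py <<'E'
def go(target,jaw=None):
    "tool-frame shift in cm to reach the world TCP target; spin in deg to bring tool y to world heading jaw (mod 180)"
    o=ctrl.get_obs(); R=Rot.from_rotvec(o["orientation"]).as_matrix()
    print("cm",(R.T@(np.array(target)-o["ee_pos"])/10).round(2),"toolx",R[:,0].round(3),"tooly",R[:,1].round(3),"q6",round(o["qpos"][5],3),"t",o["t"])
    if jaw is not None:
        h=np.degrees(np.arctan2(R[1,1],R[0,1])); print("spin",[(h-jaw)%180-180*k for k in (0,1)])
E
python3 - <<'E'
from h import *
cs=cam("scene")
for z,p in ((0,(300,355)),(200,(210,219)),(200,(291,265)),(200,(383,222))): print("cab",onz(cs,np.array(p)/1.5,z).round())
print("torch",onz(cs,np.array((284,230))/1.5,200).round(),"bulb",onz(cs,np.array((340,220))/1.5,200).round())
o=ctrl.get_obs()["ee_pos"]; go([o[0],o[1],400]); go([507,154,400]); go([507,154,170])
E
```

```text
cab [ 624. -219.    0.]
cab [ 625. -464.  200.]
cab [ 627. -213.  200.]
cab [ 406. -211.  200.]
torch [ 556. -322.  200.] bulb [ 457. -277.  200.]
cm [  0.    -0.02 -17.8 ] toolx [0.925 0.381 0.   ] tooly [ 0.381 -0.925 -0.001] q6 -0.019 t 0.1
cm [ 52.74 -57.4  -17.72] toolx [0.925 0.381 0.   ] tooly [ 0.381 -0.925 -0.001] q6 -0.019 t 0.1
cm [ 52.74 -57.37   5.28] toolx [0.925 0.381 0.   ] tooly [ 0.381 -0.925 -0.001] q6 -0.019 t 0.1
```

```bash
python3 -m inch '[{"xyz":[0,0,-4.5],"spin":0},{"xyz":[0,0,-9],"spin":0},{"xyz":[0,0,-13.5],"spin":0},{"xyz":[0,0,-18],"spin":0},{"xyz":[3.5,-3.8,-18],"spin":-8},{"xyz":[7,-7.6,-18],"spin":-16},{"xyz":[10.5,-11.4,-18],"spin":-24},{"xyz":[14,-15.2,-18],"spin":-32},{"xyz":[17.5,-19,-18],"spin":-40},{"xyz":[21,-22.8,-18],"spin":-48},{"xyz":[24.5,-26.6,-18],"spin":-56},{"xyz":[28,-30.4,-18],"spin":-64},{"xyz":[31.5,-34.2,-18],"spin":-72},{"xyz":[35,-38,-18],"spin":-80},{"xyz":[38.5,-41.8,-18],"spin":-88},{"xyz":[42,-45.6,-18],"spin":-90},{"xyz":[45.5,-49.4,-18],"spin":-90},{"xyz":[49,-53.2,-18],"spin":-90},{"xyz":[52.7,-57.4,-18],"spin":-90},{"xyz":[52.7,-57.4,-18],"spin":-90}]' 0.43
python3 - <<'E'
from h import *
go([507,154,170])
E
```

```text
t: 2.1
ee_pos: [507.0, 157.0, 402.3]
orientation: [-1.744, -2.611, -0.001]
ft_force: [0.4, -0.5, -1.1]
width: 50.1
cm [-0.32 -0.1  23.23] toolx [-0.383  0.924  0.002] tooly [ 0.924  0.383 -0.   ] q6 -0.116 t 2.1
```

```bash
python3 -m inch '[{"xyz":[-0.3,-0.1,5],"spin":0},{"xyz":[-0.3,-0.1,10],"spin":0},{"xyz":[-0.3,-0.1,15],"spin":0},{"xyz":[-0.3,-0.1,20],"spin":0},{"xyz":[-0.3,-0.1,23],"spin":0},{"xyz":[-0.3,-0.1,23],"spin":0},{"xyz":[-0.3,-0.1,23],"spin":0}]'
python3 - <<'E'
from h import *
o=ctrl.get_obs(); c=cam("wrist",o); save("wrist","w1.png",sc=1.5)
print(o["ee_pos"].round(1) if hasattr(o["ee_pos"],'round') else o["ee_pos"], proj(c,[507,154,82])*1.5)
np.save("w1.npy",np.array([*o["ee_pos"],*o["orientation"]]))
E
```

```text
t: 2.8
ee_pos: [507.1, 154.3, 172.5]
orientation: [-1.744, -2.61, -0.0]
ft_force: [0.2, 0.4, 0.0]
width: 50.3
[507.1 154.3 172.5] [390.08243482 289.89203023]
```

View pics/w1.png

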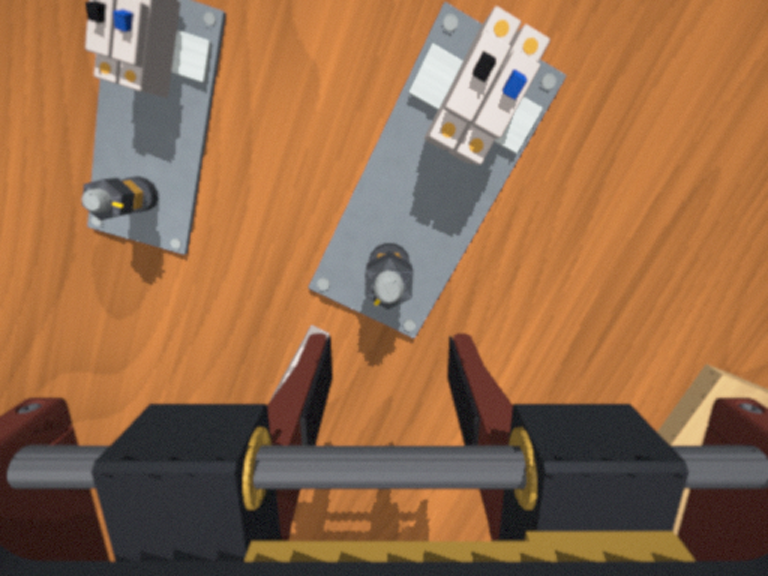

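The stud top is at (388,285) against a predicted (390,290), so the position is good to about 2 mm. The yellow dash is near (377,300), and the spare is left of the plate at (300,360). I'll enlarge the nut to read the flats.

Run:
```python
from h import *
im=cv2.imread("pics/raw_w1.png")[150:215,222:297]; cv2.imwrite("pics/c2.png",cv2.resize(im,None,fx=9,fy=9,interpolation=cv2.INTER_CUBIC))
```

```text
(no output)
```

View pics/c2.png

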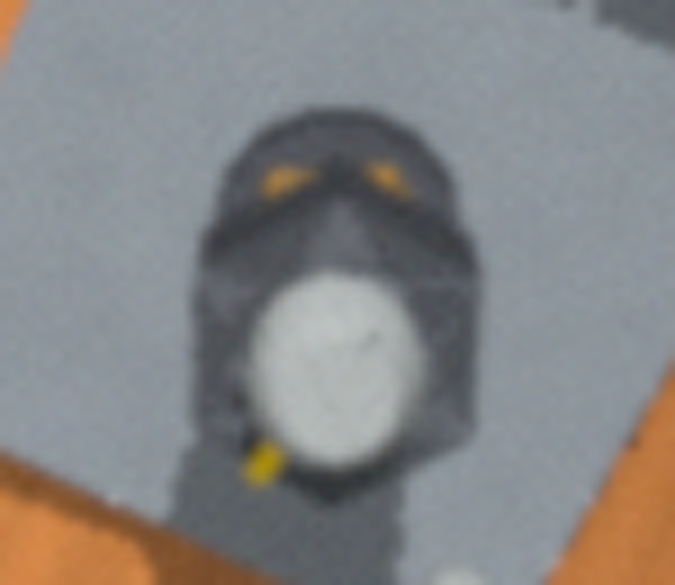

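Run:
```python
from h import *
w=np.load("w1.npy"); c=cam("wrist",dict(ee_pos=w[:3],orientation=w[3:]))
f=lambda u,v:(222+u/9,150+v/9)
s=onz(c,f(335,370),82); print("stud",s)
for z in (61,65,69):
    d=onz(c,f(265,463),z)-s; print(z,"dash heading",np.degrees(np.arctan2(d[1],d[0])),np.hypot(d[0],d[1]))
    e=[onz(c,f(*p),z) for p in ((198,310),(200,440),(330,500),(470,435),(478,290))]
    for i in range(5): print(np.round(e[i][:2]-s[:2],1), end=' ')
    g=e[3]-e[4]; h=e[1]-e[0]; g2=e[2]-e[1]; g3=e[3]-e[2]; print([round(np.degrees(np.arctan2(q[1],q[0])),1) for q in (g,h,g2,g3)])
go([s[0],s[1],150])
```

```text
stud [505.43163099 155.69670127  82.        ]
61 dash heading -91.89254533176022 19.889364338127372
[-14.7  -5.6] [ -8.7 -20.1] [  8.1 -21.2] [20.1 -7.5] [13.9  8.9] [np.float64(-69.5), np.float64(-67.6), np.float64(-3.6), np.float64(48.9)]
65 dash heading -93.37357430418083 18.52755934168478
[-15.   -4.4] [ -9.  -18.8] [  7.6 -19.8] [19.3 -6.3] [13.3  9.9] [np.float64(-69.5), np.float64(-67.6), np.float64(-3.6), np.float64(48.9)]
69 dash heading -95.08822419454528 17.18009115631546
[-15.2  -3.2] [ -9.3 -17.4] [  7.  -18.4] [18.6 -5.1] [12.6 10.8] [np.float64(-69.5), np.float64(-67.6), np.float64(-3.6), np.float64(48.9)]
cm [ 0.2  -0.2   2.37] toolx [-0.383  0.924  0.002] tooly [0.924 0.383 0.001] q6 -0.123 t 2.85
```

Edge headings average to −68°, so flats face 22° (mod 60), and the dash agrees. The jaws are at 22.5°, already on flats. I'll wind back 120° so the wrist has nearly its whole range for one clockwise turn.

```bash
python3 -m inch '[{"xyz":[0.17,-0.15,0],"spin":-8.5},{"xyz":[0.17,-0.15,0],"spin":-17},{"xyz":[0.17,-0.15,0],"spin":-25.5},{"xyz":[0.17,-0.15,0],"spin":-34},{"xyz":[0.17,-0.15,0],"spin":-42.5},{"xyz":[0.17,-0.15,0],"spin":-51},{"xyz":[0.17,-0.15,1],"spin":-59.5},{"xyz":[0.17,-0.15,2],"spin":-68},{"xyz":[0.17,-0.15,3],"spin":-76.5},{"xyz":[0.17,-0.15,4],"spin":-85},{"xyz":[0.17,-0.15,5],"spin":-93.5},{"xyz":[0.17,-0.15,6],"spin":-102},{"xyz":[0.17,-0.15,7],"spin":-110.5},{"xyz":[0.17,-0.15,7.5],"spin":-119},{"xyz":[0.17,-0.15,8],"spin":-120},{"xyz":[0.17,-0.15,8],"spin":-120},{"xyz":[0.17,-0.15,8],"spin":-120}]'
python3 - <<'E'
from h import *
go([505.5,155.2,41],142)
c=cam("wrist"); save("wrist","w2.png",sc=1.5); print(proj(c,[505.4,155.7,82])*1.5,proj(c,[505.4,155.7,66])*1.5)
E
```

```text
t: 4.55
ee_pos: [506.8, 155.9, 94.7]
orientation: [-1.384, 2.816, 0.002]
ft_force: [-0.2, -0.6, 0.2]
width: 50.0
cm [0.16 0.06 5.37] toolx [-0.611 -0.792 -0.004] tooly [-0.792  0.611 -0.   ] q6 -2.212 t 4.55
spin [np.float64(0.3493683092045785), np.float64(-179.65063169079542)]
[392.15368192 343.01613116] [391.96155993 328.9875584 ]
```

View pics/w2.png

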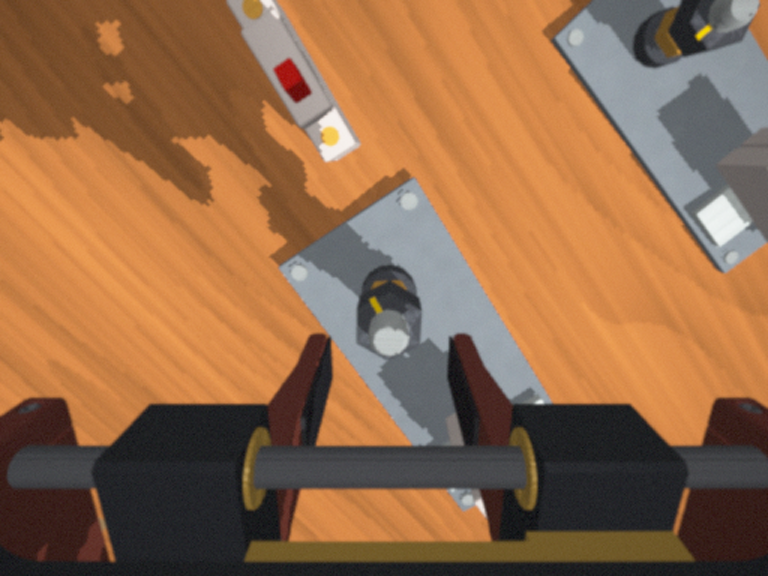

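The stud is centred between the jaws at (390,341), predicted (392,343), and the nut's side flats run parallel to the fingers. I'll descend and grip.

```bash
python3 -m inch '[{"xyz":[0.15,0.0,1.5],"spin":0},{"xyz":[0.15,0.0,3],"spin":0},{"xyz":[0.15,0.0,4.5],"spin":0},{"xyz":[0.15,0.0,5.4],"spin":0},{"xyz":[0.15,0.0,5.4],"spin":0},{"xyz":[0.15,0.0,5.4],"spin":0}]'; python3 -m inch '[{"xyz":[0,0,0],"spin":0},{"xyz":[0,0,0],"spin":0},{"xyz":[0,0,0],"spin":0},{"xyz":[0,0,0],"spin":0},{"xyz":[0,0,0],"spin":0},{"xyz":[0,0,0],"spin":0}]' 1
python3 - <<'E'
from h import *
o=ctrl.get_obs(); print(o["moment"],o["ft_force"],o["width"]); go([505.5,155.2,41])
E
```

```text
t: 5.2
ee_pos: [506.2, 154.9, 40.9]
orientation: [-1.384, 2.816, 0.002]
ft_force: [0.7, -0.4, 0.5]
width: 50.0
t: 5.8
ee_pos: [506.8, 155.0, 41.4]
orientation: [-1.384, 2.815, 0.001]
ft_force: [1.4, -2.5, 6.0]
width: 31.9
[-0.2083742  -0.25252335 -0.11265626] [ 1.35813957 -2.47190852  5.9906874 ] 31.92793149004344
cm [0.06 0.12 0.04] toolx [-0.611 -0.792 -0.005] tooly [-0.792  0.611 -0.001] q6 -2.214 t 5.8
```

Width 31.9 mm, so it is on the flats, and side force is only about 3 N. I'll turn 110° first (under the 2 rad minimum), following the thread down.

```bash
python3 -m inch '[{"xyz":[0,0,0.01],"spin":5},{"xyz":[0,0,0.03],"spin":13},{"xyz":[0,0,0.05],"spin":21},{"xyz":[0,0,0.06],"spin":29},{"xyz":[0,0,0.08],"spin":37},{"xyz":[0,0,0.1],"spin":45},{"xyz":[0,0,0.12],"spin":53},{"xyz":[0,0,0.14],"spin":61},{"xyz":[0,0,0.15],"spin":69},{"xyz":[0,0,0.17],"spin":77},{"xyz":[0,0,0.19],"spin":85},{"xyz":[0,0,0.21],"spin":93},{"xyz":[0,0,0.22],"spin":101},{"xyz":[0,0,0.24],"spin":109},{"xyz":[0,0,0.24],"spin":110}]'
cat > m.py <<'E'
from h import *
o=ctrl.get_obs(); R=Rot.from_rotvec(o["orientation"]).as_matrix()
print("mom",np.round(o["moment"],3),"mz_tool",round(float(R[:,2]@o["moment"]),3),"F_tool",np.round(R.T@o["ft_force"],1),"w",round(o["width"],2),"head",round(np.degrees(np.arctan2(R[1,1],R[0,1])),1),"q6",round(o["qpos"][5],3),"tq6",round(o["joint_torque"][5],3),"t",o["t"],np.round(o["ee_pos"],1))
E
python3 m.py
```

```text
t: 7.3
ee_pos: [506.7, 153.6, 39.1]
orientation: [1.518, 2.748, 0.004]
ft_force: [2.0, -9.7, 2.6]
width: 31.6
mom [-1.734 -0.365  0.124] mz_tool -0.13 F_tool [-9.3 -3.5 -2.6] w 31.55 head 32.2 q6 -0.29 tq6 0.989 t 7.3 [506.7 153.6  39.1]
```

Free turning reads about −0.13 N m, as stated. I'll go on in 10° typed chunks, guarded so the chain stops if the torque rises.

```bash
cat > g.py <<'E'
import runpy,sys; v=runpy.run_path("m.py"); sys.exit(abs(float(v["R"][:,2]@v["o"]["moment"]))>0.27)
E
python3 -m inch '[{"xyz":[0,0,0.01],"spin":5},{"xyz":[0,0,0.022],"spin":10},{"xyz":[0,0,0.022],"spin":10}]' >/dev/null; python3 g.py && python3 -m inch '[{"xyz":[0,0,0.01],"spin":5},{"xyz":[0,0,0.022],"spin":10},{"xyz":[0,0,0.022],"spin":10}]' >/dev/null; python3 g.py && python3 -m inch '[{"xyz":[0,0,0.01],"spin":5},{"xyz":[0,0,0.022],"spin":10},{"xyz":[0,0,0.022],"spin":10}]' >/dev/null; python3 g.py && python3 -m inch '[{"xyz":[0,0,0.01],"spin":5},{"xyz":[0,0,0.022],"spin":10},{"xyz":[0,0,0.022],"spin":10}]' >/dev/null; python3 g.py
```

```text
mom [-0.643 -0.13  -0.125] mz_tool 0.123 F_tool [-2.7 -0.7 -2.1] w 31.88 head 22.1 q6 -0.115 tq6 0.738 t 7.6 [506.6 153.4  38.8]
mom [-0.528 -0.088 -0.158] mz_tool 0.157 F_tool [-2.8  0.4 -2.1] w 32.23 head 12.2 q6 0.059 tq6 0.732 t 7.9 [506.5 153.3  38.6]
mom [-0.451 -0.028 -0.137] mz_tool 0.136 F_tool [-0.9 -0.1 -2.9] w 32.09 head 2.4 q6 0.231 tq6 0.729 t 8.2 [506.3 153.3  38.4]
mom [-0.364  0.039 -0.104] mz_tool 0.103 F_tool [-2.  -0.4 -3.7] w 32.01 head -7.4 q6 0.402 tq6 0.727 t 8.5 [506.1 153.3  38.2]
```

The sign at rest flips, probably friction held after a slight overshoot. I'll read while still moving, in slower rows without a hold.

```bash
python3 -m inch '[{"xyz":[0,0,0.005],"spin":2.5},{"xyz":[0,0,0.01],"spin":5},{"xyz":[0,0,0.016],"spin":7.5},{"xyz":[0,0,0.022],"spin":10}]' >/dev/null; python3 g.py && python3 -m inch '[{"xyz":[0,0,0.005],"spin":2.5},{"xyz":[0,0,0.01],"spin":5},{"xyz":[0,0,0.016],"spin":7.5},{"xyz":[0,0,0.022],"spin":10}]' >/dev/null; python3 g.py && python3 -m inch '[{"xyz":[0,0,0.005],"spin":2.5},{"xyz":[0,0,0.01],"spin":5},{"xyz":[0,0,0.016],"spin":7.5},{"xyz":[0,0,0.022],"spin":10}]' >/dev/null; python3 g.py
```

```text
mom [-0.288  0.042  0.14 ] mz_tool -0.14 F_tool [-2.  -0.2 -2.8] w 32.12 head -17.2 q6 0.572 tq6 -0.445 t 8.9 [506.  153.3  38. ]
mom [-0.199  0.075  0.123] mz_tool -0.123 F_tool [-0.5 -0.  -3.4] w 31.71 head -26.9 q6 0.742 tq6 -0.445 t 9.3 [505.8 153.3  37.7]
mom [-0.211  0.083  0.094] mz_tool -0.095 F_tool [-1.3  0.3 -3.3] w 31.84 head -36.7 q6 0.912 tq6 -0.445 t 9.7 [505.7 153.4  37.5]
```

Moving torque now reads a steady 0.10–0.14 N m in the resisting direction, so the explanation holds. 179° turned so far.

```bash
python3 -m inch '[{"xyz":[0,0,0.005],"spin":2.5},{"xyz":[0,0,0.01],"spin":5},{"xyz":[0,0,0.016],"spin":7.5},{"xyz":[0,0,0.022],"spin":10}]' >/dev/null; python3 g.py && python3 -m inch '[{"xyz":[0,0,0.005],"spin":2.5},{"xyz":[0,0,0.01],"spin":5},{"xyz":[0,0,0.016],"spin":7.5},{"xyz":[0,0,0.022],"spin":10}]' >/dev/null; python3 g.py && python3 -m inch '[{"xyz":[0,0,0.005],"spin":2.5},{"xyz":[0,0,0.01],"spin":5},{"xyz":[0,0,0.016],"spin":7.5},{"xyz":[0,0,0.022],"spin":10}]' >/dev/null; python3 g.py  && python3 -m inch '[{"xyz":[0,0,0.005],"spin":2.5},{"xyz":[0,0,0.01],"spin":5},{"xyz":[0,0,0.016],"spin":7.5},{"xyz":[0,0,0.022],"spin":10}]' >/dev/null; python3 g.py
```

```text
mom [-0.135  0.121  0.1  ] mz_tool -0.101 F_tool [-0.6 -0.8 -3.5] w 31.62 head -46.4 q6 1.082 tq6 -0.445 t 10.1 [505.6 153.5  37.3]
mom [-0.151  0.166  0.121] mz_tool -0.121 F_tool [ 0.2  0.3 -1.6] w 31.83 head -56.2 q6 1.253 tq6 -0.445 t 10.5 [505.5 153.6  37.1]
mom [-0.084  0.107  0.133] mz_tool -0.133 F_tool [ 0.2 -0.  -3.3] w 31.92 head -65.9 q6 1.423 tq6 -0.437 t 10.9 [505.4 153.7  36.9]
mom [-0.097  0.051  0.172] mz_tool -0.172 F_tool [-0.4 -0.3 -3.8] w 31.94 head -75.7 q6 1.593 tq6 -0.4 t 11.3 [505.4 153.9  36.7]
```

Torque is creeping up (0.17, and joint 6 torque shifts too), so contact is likely starting near heading −66°. Home should be about 34° further.

```bash
python3 -m inch '[{"xyz":[0,0,0.005],"spin":2.5},{"xyz":[0,0,0.01],"spin":5},{"xyz":[0,0,0.016],"spin":7.5},{"xyz":[0,0,0.022],"spin":10}]' >/dev/null; python3 g.py && python3 -m inch '[{"xyz":[0,0,0.005],"spin":2},{"xyz":[0,0,0.01],"spin":4},{"xyz":[0,0,0.014],"spin":6}]' >/dev/null; python3 g.py && python3 -m inch '[{"xyz":[0,0,0.005],"spin":2},{"xyz":[0,0,0.01],"spin":4},{"xyz":[0,0,0.014],"spin":6}]' >/dev/null; python3 g.py
```

```text
mom [-0.082  0.12   0.261] mz_tool -0.261 F_tool [-0.7  0.2 -3.9] w 31.87 head -85.4 q6 1.763 tq6 -0.352 t 11.7 [505.3 154.   36.6]
mom [-0.122  0.134  0.271] mz_tool -0.271 F_tool [ 0.3  1.1 -3.2] w 31.98 head -91.1 q6 1.863 tq6 -0.212 t 12.0 [505.3 154.2  36.5]
mom [-0.122  0.134  0.271] mz_tool -0.271 F_tool [ 0.3  1.1 -3.2] w 31.98 head -91.1 q6 1.863 tq6 -0.212 t 12.0 [505.3 154.2  36.5]
```

```bash
python3 -m inch '[{"xyz":[0,0,0.005],"spin":2},{"xyz":[0,0,0.01],"spin":4},{"xyz":[0,0,0.01],"spin":6}]' >/dev/null; python3 m.py
```

```text
mom [-0.121  0.077  0.225] mz_tool -0.225 F_tool [-0.  -0.3 -2.5] w 31.86 head -97.0 q6 1.965 tq6 -0.179 t 12.3 [505.3 154.3  36.4]
```

```bash
python3 -m inch '[{"xyz":[0,0,0.005],"spin":2},{"xyz":[0,0,0.01],"spin":4},{"xyz":[0,0,0.01],"spin":6}]' >/dev/null; python3 m.py
```

```text
mom [0.026 0.287 0.51 ] mz_tool -0.51 F_tool [-1.7 -0.2 -4.4] w 31.71 head -102.8 q6 2.067 tq6 0.044 t 12.6 [505.1 154.4  36.4]
```

```bash
python3 -m inch '[{"xyz":[0,0,0.003],"spin":2},{"xyz":[0,0,0.003],"spin":3},{"xyz":[0,0,0.003],"spin":3}]' >/dev/null; python3 m.py
```

```text
mom [-0.089  0.153  0.523] mz_tool -0.523 F_tool [ 0.   1.1 -3.3] w 31.55 head -105.7 q6 2.117 tq6 0.721 t 12.9 [505.1 154.4  36.4]
```

```bash
python3 -m inch '[{"xyz":[0,0,0],"spin":2},{"xyz":[0,0,0],"spin":3},{"xyz":[0,0,0],"spin":3},{"xyz":[0,0,0],"spin":3}]' >/dev/null; python3 m.py
```

```text
mom [0.056 0.216 0.697] mz_tool -0.697 F_tool [ 0.1  0.9 -3.3] w 31.88 head -108.6 q6 2.169 tq6 0.679 t 13.3 [505.  154.5  36.4]
```

0.70 N m held, inside the 0.5–0.9 window. I'll release, then lift straight up.

```bash
python3 -m inch '[{"xyz":[0,0,0],"spin":0},{"xyz":[0,0,0],"spin":0}]' >/dev/null; python3 m.py; python3 -m inch '[{"xyz":[0,0,0],"spin":0},{"xyz":[0,0,0],"spin":0},{"xyz":[0,0,0],"spin":0},{"xyz":[0,0,0],"spin":0},{"xyz":[0,0,0],"spin":0}]' 0.43; python3 m.py; python3 -m inch '[{"xyz":[0,0,-2],"spin":0},{"xyz":[0,0,-5],"spin":0},{"xyz":[0,0,-9],"spin":0},{"xyz":[0,0,-13],"spin":0},{"xyz":[0,0,-13],"spin":0},{"xyz":[0,0,-13],"spin":0}]'
python3 - <<'E'
from h import *
o=ctrl.get_obs(); c=cam("wrist",o); save("wrist","w3.png"); im=cv2.imread("pics/raw_w3.png"); s=proj(c,[505.3,155.3,65]); print(s)
u,v=map(int,s); cr=im[max(v-60,0):v+50,max(u-70,0):u+70]; cv2.imwrite("pics/c3.png",cv2.resize(cr,None,fx=5,fy=5,interpolation=cv2.INTER_CUBIC)); save("side","d3.png",sc=1.5)
E
```

```text
mom [0.046 0.085 0.662] mz_tool -0.662 F_tool [ 0.   0.4 -3.5] w 31.86 head -108.6 q6 2.168 tq6 0.633 t 13.5 [505.  154.5  36.4]
t: 14.0
ee_pos: [505.0, 154.5, 36.3]
orientation: [-3.099, 0.508, -0.0]
ft_force: [0.4, 0.1, -0.4]
width: 50.4
mom [0.002 0.012 0.001] mz_tool -0.001 F_tool [ 0.3 -0.3  0.4] w 50.36 head -108.6 q6 2.168 tq6 0.002 t 14.0 [505.  154.5  36.3]
t: 14.6
ee_pos: [505.4, 154.5, 167.1]
orientation: [-3.098, 0.508, -0.003]
ft_force: [-0.1, -0.1, -0.3]
width: 50.3
[257.96723855 190.54870163]
```

View pics/c3.png

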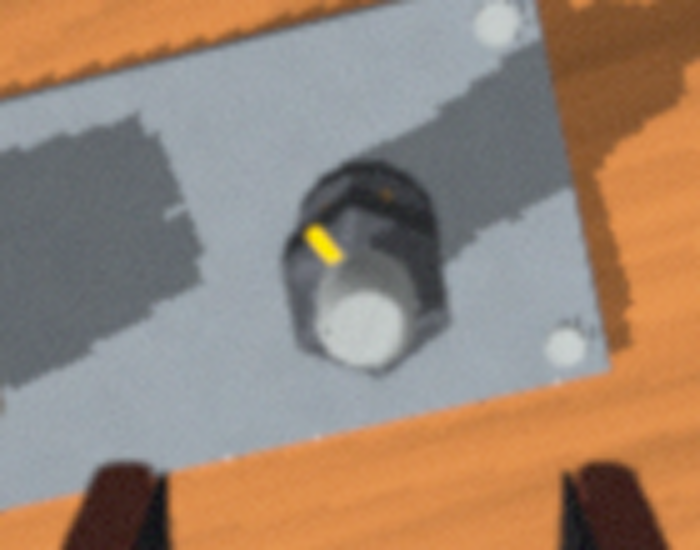

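View pics/d3.png

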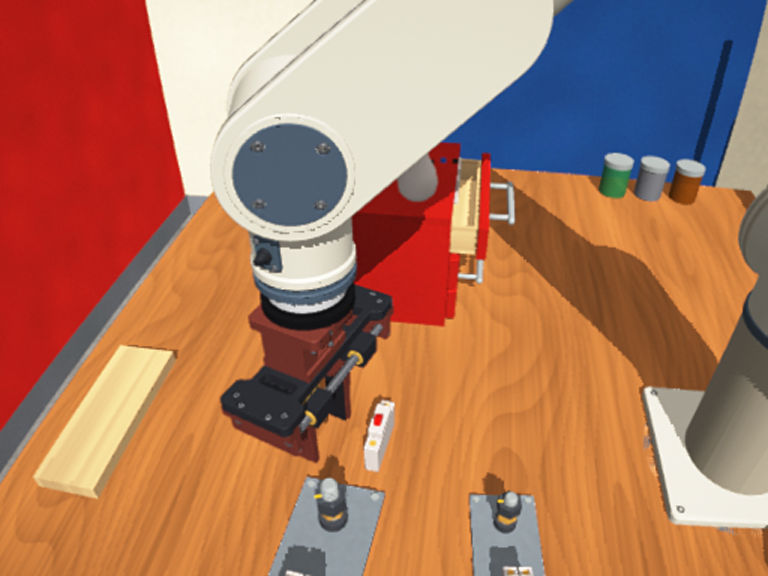

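The side view shows the spare breaker unmoved at (379,435), with the bulb in place; the arm hides the torch and cone. In the crop the brass is barely visible under the nut and the dash is at (323,245). Compared with the jaws, the nut has turned back slightly; I'll check that this is no more than the bush springing back (about 9°).

Run:
```python
from h import *
c=cam("wrist"); u0,v0=257-70,190-60
f=lambda u,v:(u0+u/5,v0+v/5)
s=onz(c,f(360,328),82); print("stud",s.round(1))
for z in (61,62.5):
    a,b=onz(c,f(308,230),z),onz(c,f(338,262),z); d=(a+b)/2-s; g=a-b
    print(z,"dash from axis",np.degrees(np.arctan2(d[1],d[0])).round(1),"r",np.hypot(*d[:2]).round(1),"along dash",np.degrees(np.arctan2(g[1],g[0])).round(1))
    E=[onz(c,f(*p),z) for p in ((285,265),(298,345),(375,376),(448,322),(440,250))]
    print([np.degrees(np.arctan2(*(q-p)[1::-1])).round(1) for p,q in zip(E,E[1:])])
R=Rot.from_rotvec(ctrl.get_obs()["orientation"]).as_matrix(); print("jaw",np.degrees(np.arctan2(R[1,1],R[0,1])))
```

```text
stud [504.2 153.4  82. ]
61 dash from axis 17.6 r 12.5 along dash 23.3
[np.float64(169.4), np.float64(-131.8), np.float64(-70.2), np.float64(-11.5)]
62.5 dash from axis 16.4 r 12.8 along dash 23.3
[np.float64(169.4), np.float64(-131.8), np.float64(-70.2), np.float64(-11.5)]
jaw -108.60408850724504
```

Four nut edges put the flats at 19.0°, against 11.4° for the jaws at release. That is 7.6° (0.13 rad) of spring-back, in line with the bush unwinding from 0.66 N m and not with the nut unscrewing. The gripper is clear, so I'm handing in.

Run:
```python
from h import *
print(ctrl.close_job()); print(ctrl.get_obs()["t"])
```

```text
the job is handed in; nothing more can be done
None
the job is handed in; nothing more can be done
```

I ran the lock nut down about 251° in one grip, tightened it onto the brass nut, let go, backed the gripper clear and handed the job in at about 15 s. No verdict was reported.

- **Tightening:** turning freely took 0.10–0.14 N m. Contact began about 210° into the turn, and the torque then climbed to 0.70 N m. It read 0.66 N m just before I let go, inside the 0.5–0.9 N m window.
- **After release:** the wrist force and moment were about zero. The nut had sprung back about 7.6° (0.13 rad), close to the 8–9° I expect from the rubber bush unwinding. I take that as still jammed, but I did not grip it again to test it.
- **Surroundings:** in the last side picture the spare breaker and the bulb had not moved. The arm hid the torch and the bulb gripper. It only crossed that area at the start, with the tool tip at about 400 mm against their 320 mm tops, and felt no contact.
- **Readings that disagreed:** estimates of the stud position differed by about 2 mm between pictures. The resting torque also changed sign during the free turning, probably friction after a slight overshoot, so I took those torque readings while the nut was moving.

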